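# Trip the bottle-present plate with a bottle from the carton

### The job

Test the bottle-present switch of the filling trainer: push the orange stop arm well aside from over the blue sprung plate, take the green-capped bottle out of the leaning carton, stand it upright in the middle of the plate and press it down until the plate is fully depressed, holding it there for about a second. Then let the plate come all the way back up and leave the bottle standing on it by itself, with the stop arm still aside. Leave the other two bottles in their compartments and do not shift or knock over anything else on the table.

Things in the scene. Friction and masses are not known exactly. Their poses are not given: they have to be found in the camera images.
- bottle_green_center (a point): centre (half-way up, on the axis) of the bottle to use: white, green cap and band, 175 mm tall, 0.2 to 0.4 kg; z points along it to the cap. Body 62 mm diameter up to 100 mm above the base, narrowing to 29 mm at 128 mm; cap 34 mm diameter, 135 to 175 mm above the base. Starts in any of the carton's compartments, base on its floor, leaning on its front wall
- bottle_red_center (a point): centre of the same kind of bottle with red cap and band; stays in its compartment
- bottle_yellow_center (a point): centre of the same kind of bottle with yellow cap and band; stays in its compartment
- carton: open cardboard carton fixed on a grey sloping rack, at the left or right; origin on the table under it, x away from the robot, z up. Leans 0.49 rad (28 degrees) about y, mouth towards -x. Three compartments in a row along y, at -96, 0, +96 mm, each 92 mm wide (y), 100 mm front to back, 150 mm deep along the lean; walls 4 mm. Outer width 312 mm, from x = -45 to 145 mm
- carton_floor (a point): middle of the carton's floor at the foot of the front wall, inside (32 mm ahead in x and 30 mm above the carton's origin). Front, side and dividing walls rise 150 mm from here along the lean; the rear wall, 100 mm behind, rises 210 mm and so overhangs the bottles
- station: aluminium block 150 x 170 x 45 mm (x, y, z), fixed; origin at the centre of its underside, z up. Carries the sprung plate at its centre and, on a 22 mm post 155 mm high at x = -40, y = +75 mm, the stop arm
- plate_top (a point): centre of the top face of the blue round sprung plate, 96 mm diameter, 78 mm above the table when up; moves down with the plate
- plate (a joint): depression of the plate in m: 0 up, 0.018 fully down on its stop. Needs about 6 to 7 N to start moving (a bottle's weight alone does not), and about 15 N in all to be fully down
- gate (a joint): angle of the orange stop arm in rad about the vertical post: at 0 the arm points along the station's -y, growing it swings through the station's +x (over the plate) and at 1.57 points along +x, with a stop at 1.6. Starts 0.2 to 0.75, across the plate. Stays where it is left; needs about 0.06 N m. Aside means beyond about 1.3
- gate_hinge (a point): centre of the arm's pivot on the post, at the arm's mid height, 142 mm above the table
- gate_tip (a point): middle of the arm's free end, 135 mm from the pivot; the arm is a bar 8 mm thick and 24 mm tall (130 to 154 mm above the table)
- stack_light: signal tower, 56 mm diameter base, 42 mm green, yellow and red lamps, 182 mm tall, loose, stands near the middle of the table; origin under its base; obstacle
- multimeter: yellow multimeter 160 x 80 x 36 mm lying near the robot; origin at its underside; obstacle
- screwdriver: screwdriver 200 mm long, lying near the robot; obstacle
- estop_box: yellow box 75 mm wide with red mushroom button, 92 mm tall, at the left; origin under it; obstacle
- relay: grey relay 90 x 55 mm, 72 mm tall, at the right; origin under it; obstacle

How it is judged:
By the outcome, as a careful person would: the job done as asked, in the order asked, and still so for the second after the job is handed in, with the robot touching nothing.
It also fails if it takes over 72 s, if anything falls off the work surface, if the arm or the gripper's body presses on something with over 40 N, if the wrist force passes 120 N, or if a joint passes its speed limit or range.

### The arm

A 7-joint arm with a two-finger parallel gripper is mounted at the origin on the work surface. World frame = base frame: x ahead of the robot, y to its left, z up, the work surface at z = 0. Lengths are in m, angles in rad, forces in N, time in s.
With the tool pointing down it reaches from about 0.425 to 0.875 m from the base axis. Payload 4.7 kg.
Tool frame: the origin (TCP) lies midway between the tips of the shut fingers; the grasp point (between the pads) lies ctrl.grasp_offset behind it (ctrl.grasp_offset is the distance from the TCP to the grasp point, in m); z points along the fingers, y is the line along which they close (so a half turn about z gives the same grasp; the last joint's range is limited). The gripper opens to 87 mm and grips with 3 to 60 N. Pads are 19 mm wide; open, the fingers measure 117 mm over their backs; the gripper's body (75 mm by 190 mm) begins 51 mm behind the grasp point.
Start: joints at [1.261, 0.321, -0.07, 1.45, 0.023, 1.371, -0.057], TCP at [0.207, -0.616, 0.223] pointing down, gripper open.
Joint ranges: [-2.86, 2.86], [-0.3, 2.09], [-1.38, 1.24], [0.06, 2.45], [-1.56, 4.7], [0.09, 2.05], [-2.69, 2.69]. Speed limits (rad/s): [2.57, 2.57, 3.14, 3.14, 3.14, 3.14, 3.14].

### API

Orientations are given as a rotation vector (axis times angle).
In Python, from bench import ctrl gives the robot as it stands. The module is installed in compiled form; this text tells all that it offers.
- The arm moves only by the tool jog_arm, never from a script. Its argument "moves" is one flat list of numbers, 7 for each row, row after row: the shift along the tool's x, y, z in units of 30 cm (1.0 is 30 cm), then the turn, a rotation vector about the tool's x, y, z in units of 60 degrees (1.0 is 60 degrees), then the gripper's target within -1 to 1 (fully open at 1, half-way at 0, shut at -1). In form: [x, y, z, wx, wy, wz, fingers, x, y, z, wx, wy, wz, fingers, ...]. A call has exactly 8 rows; each row is the pose to reach, as a shift and turn from the pose commanded when the call began, along the tool's axes at that moment; what a row does not reach only later rows make up. A row lasts 1/8 s, in which the tool goes at most 62.5 mm and 10.7 degrees, less where a joint would pass 70% of its speed; a pose out of reach is approached as far as the arm can. A call with a number of a shift or a turn outside -1 to 1 is refused whole. A call with a gripper value outside its range is refused whole. The fingers move at their own pace and stop on an object; "newtons" is the grip in N (left out, the last holds). Time passes only in rows, so rows that repeat a pose let the fingers close, or fill a call up. It gives the time, the measured TCP pose, the force, the opening and the grip force at its end, in the units of the state.
- ctrl.get_state(): the state, without advancing time (a new reading comes with each control period).
- ctrl.get_image(name): name is "scene" or "side" or "wrist"; returns a dict with "pixels" (400x640x3 uint8, red, green, blue), "fx", "fy", "cx", "cy" (pixels), "dist" ([k1, k2, p1, p2, k3] as OpenCV has them; the pictures are not rectified), "xyz" and "rotation" of the camera in the world; the wrist camera has in their place "tool_from_camera" (4x4, takes a point from camera to tool coordinates, whose origin is the TCP and whose axes are the flange's). Camera axes: x right, y up, looking along -z (the intrinsics and any distortion apply to the point x, -y, -z); pixel columns grow to the right and rows downward; lengths in m; the calibration is good to about 2 mm. A picture is of the moment at which its call begins: read the wrist's pose just before it. There is no depth.
- ctrl.close_job(): hands the job in; it is judged then, once.
The state is a dict: "time": time; "joint_positions": joint angles; "qd": joint speeds; "joint_torque": joint torques, N m; "position": TCP position; "tool_rot": TCP orientation; "ft_force": force on the tool from outside, world axes, zero at the start; "torque": the same for the moment, N m; "grip_width": opening from 0.0 (shut) to 1.0 (fully open); "grip_force": force on a finger pad.
Only numpy, scipy, OpenCV 4.12 (cv2) and the standard library are available. Lean on these libraries where they do the work, as an engineer would, in place of code of your own. Each camera call takes 0.05 s, during which the arm holds its last target. There are 200 camera calls.

## Working session

There is one attempt and no reset: what is moved stays moved. The work goes in short steps, Python scripts to look and compute and a tool call to move; the robot and the scene stay as the last step left them, time stands still between calls to the robot, and variables do not carry over. Pictures are saved under pics/ and viewed, at most 12 in all, crops included, and the job is handed in when it is done.

Besides the shell and the picture viewer there is one more tool, called after "Emit:" as name(argument=value, ...) on one line, values as JSON. jog_arm: Moves the arm, as the interface text tells. Its arguments: {"type":"object","properties":{"moves":{"type":"array"},"newtons":{"type":"number"}},"required":["moves"]}

```bash
mkdir -p pics
python3 - <<'E'
from bench import ctrl
import cv2,numpy as np
s=ctrl.get_state()
for k in s: print(k,np.round(s[k],3))
print(ctrl.grasp_offset)
for n in("scene","side","wrist"):
    im=ctrl.get_image(n); cv2.imwrite(f"pics/{n}0.png",im["pixels"][:,:,::-1])
    print(n,{k:np.round(v,4).tolist() for k,v in im.items() if k!="pixels"})
E
```

```text
time 0.0
joint_positions [ 1.261  0.322 -0.07   1.452  0.023  1.371 -0.057]
qd [-0.001 -0.     0.001 -0.001  0.001  0.001  0.   ]
joint_torque [-0.0000e+00 -4.9129e+01 -4.0400e-01 -3.1252e+01 -6.4000e-02  4.4000e-02
  0.0000e+00]
position [ 0.207 -0.616  0.221]
tool_rot [-3.099e+00 -5.060e-01  1.000e-03]
ft_force [-0.745 -0.175 -1.029]
torque [-0.035 -0.033 -0.034]
grip_force 0.0
grip_width 0.998
0.0187
scene {'fx': 388.3202, 'fy': 388.3202, 'cx': 314.9185, 'cy': 202.832, 'dist': [-0.0736, 0.0, 0.0, 0.0, 0.0], 'xyz': [0.9144, -0.8979, 1.1276], 'rotation': [0.7536, 0.16, 0.3999]}
side {'fx': 402.5551, 'fy': 402.5551, 'cx': 311.0298, 'cy': 208.9167, 'dist': [-0.0671, 0.0, 0.0, 0.0, 0.0], 'xyz': [0.2957, -0.9837, 0.8288], 'rotation': [0.9488, -0.1165, -0.1891]}
wrist {'fx': 319.1029, 'fy': 319.1029, 'cx': 324.8064, 'cy': 203.7296, 'dist': [-0.0065, 0.0, 0.0, 0.0, 0.0], 'tool_from_camera': [[-0.0, 0.9556, 0.2945, 0.0817], [1.0, -0.0001, 0.0004, 0.0005], [0.0004, 0.2945, -0.9556, -0.1623], [0.0, 0.0, 0.0, 1.0]]}
```

View pics/scene0.png

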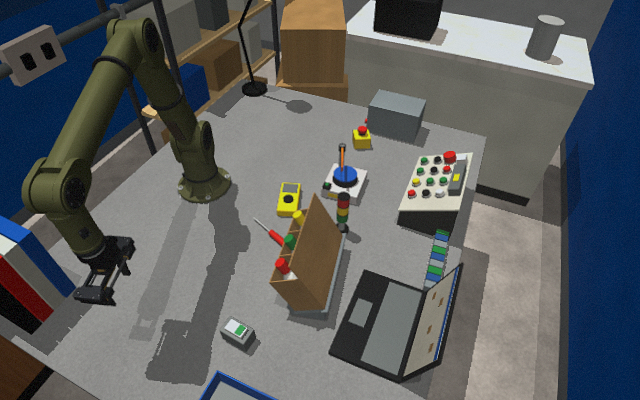

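View pics/side0.png

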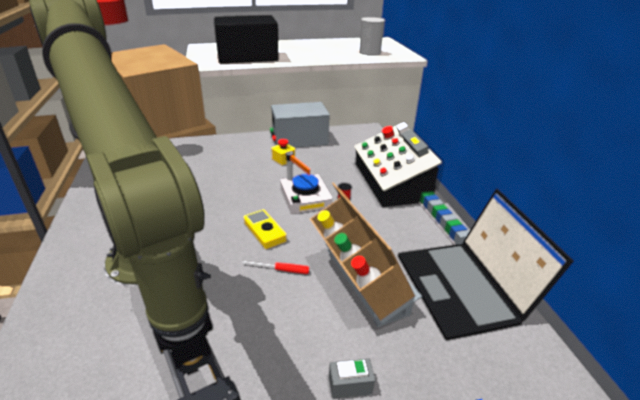

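The green bottle is in the middle compartment (scene px ~(290,240), side ~(343,242)). The station is at the left, with the blue plate at scene (345,177) and side (306,184), and the orange arm lies across it. The stack light is behind the carton.

```bash
cat > h.py <<'E'
from bench import ctrl
import cv2,numpy as np
from scipy.spatial.transform import Rotation as R
def grab(n):
    if n=="wrist": s=ctrl.get_state()
    im=ctrl.get_image(n)
    K=np.array([[im["fx"],0,im["cx"]],[0,im["fy"],im["cy"]],[0,0,1]])
    if n=="wrist":
        T=np.eye(4);T[:3,:3]=R.from_rotvec(s["tool_rot"]).as_matrix();T[:3,3]=s["position"]
        T=T@np.array(im["tool_from_camera"]); Rm,p=T[:3,:3],T[:3,3]
    else: Rm,p=R.from_rotvec(im["rotation"]).as_matrix(),np.array(im["xyz"])
    return dict(px=im["pixels"],K=K,d=np.array(im["dist"]),R=Rm,p=p,hsv=cv2.cvtColor(im["pixels"],cv2.COLOR_RGB2HSV))
def ray(c,uv):
    q=cv2.undistortPoints(np.array([[uv]],float),c["K"],c["d"])[0,0]
    v=c["R"]@np.array([q[0],-q[1],-1]); return v/np.linalg.norm(v)
def onz(c,uv,z):
    v=ray(c,uv); return c["p"]+v*(z-c["p"][2])/v[2]
def tri(c1,u1,c2,u2):
    a,b=ray(c1,u1),ray(c2,u2)
    t=np.linalg.lstsq(np.c_[a,-b],c2["p"]-c1["p"],rcond=None)[0]
    P,Q=c1["p"]+a*t[0],c2["p"]+b*t[1]; return (P+Q)/2,np.linalg.norm(P-Q)
def proj(c,P):
    q=c["R"].T@(np.array(P)-c["p"]); q=q*[1,-1,-1]
    return cv2.projectPoints(q[None,None],np.zeros(3),np.zeros(3),c["K"],c["d"])[0].ravel()
HUE=dict(red=(0,6),orange=(7,18),yellow=(22,34),green=(45,85),blue=(100,125))
def blobs(c,col,roi,smin=120,vmin=50,amin=25):
    x0,y0,x1,y1=roi; a,b=HUE[col]
    m=cv2.inRange(c["hsv"],(a,smin,vmin),(b,255,255))
    k=np.zeros_like(m);k[y0:y1,x0:x1]=m[y0:y1,x0:x1]
    n,l,s,ce=cv2.connectedComponentsWithStats(k)
    return [(np.round(ce[i],1).tolist(),s[i].tolist()) for i in range(1,n) if s[i][4]>=amin]
E
python3 - <<'E'
from h import *
for n,roi in(("scene",(240,130,400,310)),("side",(230,130,420,330))):
    c=grab(n)
    for col in HUE: print(n,col,blobs(c,col,roi))
    x0,y0,x1,y1=roi
    cv2.imwrite(f"pics/{n}_c.png",cv2.resize(c["px"][y0:y1,x0:x1,::-1],None,fx=3.2,fy=3.2 if n=="scene" else 3,interpolation=cv2.INTER_CUBIC))
E
python3 -c "
import cv2
a=cv2.imread('pics/scene_c.png');b=cv2.imread('pics/side_c.png')
s=lambda i:cv2.resize(i,(400,int(i.shape[0]*400/i.shape[1])))
a,b=s(a),s(b);h=max(len(a),len(b));p=lambda i:cv2.copyMakeBorder(i,0,h-len(i),0,0,0)
cv2.imwrite('pics/two.png',cv2.hconcat([p(a),p(b)]))"
```

```text
scene red [([343.0, 203.4], [338, 199, 11, 10, 73]), ([276.0, 236.9], [268, 230, 16, 16, 114]), ([282.1, 265.5], [275, 257, 15, 18, 170])]
scene orange [([341.9, 156.8], [341, 147, 3, 24, 59]), ([312.1, 255.2], [270, 193, 72, 115, 2825]), ([296.8, 294.4], [293, 288, 8, 13, 28])]
scene yellow [([361.1, 139.8], [353, 130, 18, 19, 277]), ([290.2, 204.8], [277, 182, 28, 44, 600]), ([332.2, 195.1], [328, 193, 10, 5, 30]), ([342.1, 211.6], [337, 207, 11, 10, 79])]
scene green [([341.6, 218.9], [337, 215, 10, 8, 47]), ([290.0, 240.8], [284, 234, 12, 16, 120])]
scene blue [([345.1, 174.0], [334, 166, 23, 17, 299])]
side red [([387.6, 133.0], [382, 130, 12, 8, 75]), ([282.7, 141.9], [278, 139, 10, 8, 55]), ([394.6, 140.5], [392, 138, 6, 6, 28]), ([382.8, 170.3], [380, 168, 6, 6, 28]), ([346.7, 192.7], [342, 189, 8, 10, 42]), ([359.9, 265.0], [351, 255, 18, 21, 270]), ([291.8, 267.8], [275, 263, 34, 11, 275])]
side orange [([298.7, 163.0], [289, 154, 21, 19, 129]), ([370.6, 259.2], [326, 188, 87, 130, 3669]), ([317.9, 224.6], [312, 217, 12, 17, 73])]
side yellow [([414.6, 140.2], [411, 137, 8, 7, 37]), ([281.2, 153.3], [272, 144, 23, 21, 293]), ([376.3, 161.3], [374, 159, 6, 6, 29]), ([311.4, 206.0], [300, 203, 24, 7, 99]), ([266.3, 231.7], [244, 210, 42, 39, 763]), ([325.4, 218.7], [317, 210, 17, 19, 229])]
side green [([342.4, 241.4], [334, 233, 17, 18, 215])]
side blue [([417.1, 132.1], [414, 130, 6, 7, 27]), ([305.1, 181.9], [292, 174, 26, 17, 340])]
```

View pics/two.png

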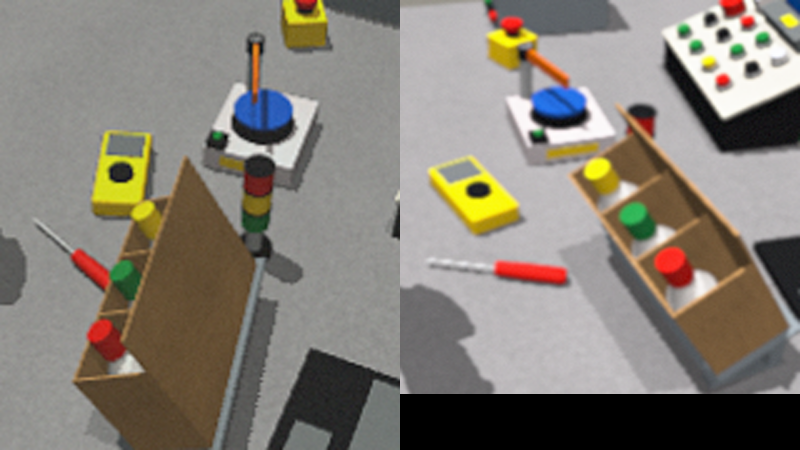

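Run:
```python
from h import *
A,B=grab("scene"),grab("side")
pts={'red':((282.1,265.5),(359.9,265)),'green':((290,240.8),(342.4,241.4)),'yellow':(None,(325.4,218.7)),'lamp':((343,203.4),(346.7,192.7)),'plate':((345.1,174),(305.1,181.9))}
y=[b for b in blobs(A,'yellow',(285,205,320,232))];print(y)
pts['yellow']=(y[0][0],(325.4,218.7))
for k,(a,b) in pts.items(): print(k,*[np.round(v,4) for v in tri(A,a,B,b)])
for k,z in(('red',.18),('green',.18),('yellow',.18),('plate',.078)): print(k,onz(A,pts[k][0],z),onz(B,pts[k][1],z))
# arm ends
for c,roi in((A,(330,135,355,175)),(B,(285,150,315,178))):
    m=cv2.inRange(c["hsv"],(4,110,60),(19,255,255));x0,y0,x1,y1=roi
    ys,xs=np.nonzero(m[y0:y1,x0:x1]);xs+=x0;ys+=y0
    p=np.c_[xs,ys].astype(float);mu=p.mean(0);d=np.linalg.svd(p-mu,full_matrices=False)[2][0]; t=(p-mu)@d
    for e in(t.min(),t.max()): print('arm',mu+d*e,onz(c,mu+d*e,.142))
# station top plate outline: blue ellipse
for c,roi in((A,(325,160,365,190)),(B,(285,168,325,195))):
    m=cv2.inRange(c["hsv"],(95,110,50),(125,255,255));x0,y0,x1,y1=roi
    k=np.zeros_like(m);k[y0:y1,x0:x1]=m[y0:y1,x0:x1]
    cn=max(cv2.findContours(k,0,1)[0],key=len);e=cv2.fitEllipse(cv2.convexHull(cn));print('plate ell',e,onz(c,e[0],.078))
for p,n in (((343,203.4),'lamp'),((290.2,204.8),'dmm')): print(n,onz(A,p,.0))
for b in ((266.3,231.7),(291.8,267.8),(281.2,153.3)): print(onz(B,b,.03))
```

```text
[([294.4, 213.2], [285, 205, 20, 21, 248])]
red [ 0.5617 -0.3417  0.1858] 0.0018
green [ 0.5436 -0.2537  0.1889] 0.0004
yellow [ 0.5176 -0.1671  0.2064] 0.0135
lamp [ 0.6268 -0.0177  0.1691] 0.0049
plate [0.5478 0.2245 0.0729] 0.0006
red [ 0.56002768 -0.33924603  0.18      ] [ 0.56391941 -0.33468178  0.18      ]
green [ 0.53997264 -0.24735669  0.18      ] [ 0.54709145 -0.24381475  0.18      ]
yellow [ 0.50145268 -0.13807084  0.18      ] [ 0.52802133 -0.14308316  0.18      ]
plate [0.54934499 0.21947495 0.078     ] [0.5461349  0.21591596 0.078     ]
arm [342.16433676 146.97476976] [0.50145184 0.30095957 0.142     ]
arm [341.46873455 170.01415198] [0.55071922 0.16697784 0.142     ]
arm [289.37461106 155.53070808] [0.50524754 0.30357003 0.142     ]
arm [309.39170124 171.50929845] [0.55259167 0.17706169 0.142     ]
plate ell ((344.8428649902344, 173.6570587158203), (16.875648498535156, 23.39397430419922), 93.72067260742188) [0.54765379 0.22098481 0.078     ]
plate ell ((304.9765625, 181.89163208007812), (16.19855308532715, 26.860963821411133), 92.61292266845703) [0.54571414 0.21605365 0.078     ]
lamp [0.57783421 0.13395996 0.        ]
dmm [0.38756322 0.04021136 0.        ]
[0.38092112 0.01996912 0.03      ]
[ 0.43168282 -0.15759209  0.03      ]
[0.50862448 0.53989275 0.03      ]
```

```bash
cat >> h.py <<'E'
def rot(az,lean=0):
    """tool x at azimuth az, tool z down, leaned so that tool z tips toward az by lean"""
    x=np.array([np.cos(az)*np.cos(lean),np.sin(az)*np.cos(lean),np.sin(lean)])
    z=np.array([np.cos(az)*np.sin(lean),np.sin(az)*np.sin(lean),-np.cos(lean)])
    return np.c_[x,np.cross(z,x),z]
def go(*wps):
    s=ctrl.get_state();p0=s["position"];R0=R.from_rotvec(s["tool_rot"]).as_matrix()
    for p,Rt in wps:
        d=np.array(p)-p0; w=R.from_matrix(R0.T@(R0 if Rt is None else Rt)).as_rotvec()
        print(np.round(R0.T@d/.3,3).tolist(),np.round(w/(np.pi/3),3).tolist(),'mm',round(np.linalg.norm(d)*1e3),'deg',round(np.degrees(np.linalg.norm(w))))
E
python3 - <<'E'
from h import *
go(([.40,-.5,.40],rot(.5)),([.45,-.38,.38],rot(.2,.2)),([.473,-.268,.317],rot(.2,.49)))
E
```

```text
[0.734, -0.162, -0.592] [-0.0, 0.0, -0.168] mm 287 deg 10
[1.019, -0.488, -0.525] [-0.012, 0.191, 0.118] mm 374 deg 13
[1.211, -0.818, -0.315] [-0.029, 0.467, 0.116] mm 448 deg 29
```

Emit:
jog_arm(moves=[0.15, -0.03, -0.15, 0, 0, 0, 1, 0.3, -0.06, -0.3, 0, 0, 0, 1, 0.45, -0.1, -0.45, 0, 0, 0, 1, 0.6, -0.13, -0.59, 0, 0, 0, 1, 0.73, -0.18, -0.59, 0, 0.05, 0, 1, 0.85, -0.3, -0.56, 0, 0.1, 0.05, 1, 0.95, -0.42, -0.54, -0.01, 0.19, 0.1, 1, 1.0, -0.49, -0.52, -0.01, 0.19, 0.12, 1])

```text
time: 1.35
position: [0.444, -0.3796, 0.3787]
tool_rot: [-3.09, -0.305, -0.309]
ft_force: [0.4, -1.1, -0.6]
grip_width: 1.002
grip_force: 0.0
```

Run:
```python
from h import *
print(ctrl.get_state()["position"],ctrl.get_state()["time"],ctrl.get_state()["joint_positions"])
go(([.473,-.268,.317],rot(.2,.49)))
```

```text
[ 0.44404414 -0.37963218  0.37872463] 1.35 [ 0.98407984  0.07154249 -0.23360374  1.45397764 -0.14673729  1.50280498
 -0.6204826 ]
[0.123, -0.346, 0.235] [-0.0, 0.277, -0.003] mm 131 deg 17
```

Emit:
jog_arm(moves=[0.06, -0.17, 0.12, 0, 0.14, 0, 1, 0.12, -0.35, 0.23, 0, 0.28, 0, 1, 0.12, -0.35, 0.23, 0, 0.28, 0, 1, 0.12, -0.35, 0.23, 0, 0.28, 0, 1, 0.12, -0.35, 0.23, 0, 0.28, 0, 1, 0.12, -0.35, 0.23, 0, 0.28, 0, 1, 0.12, -0.35, 0.23, 0, 0.28, 0, 1, 0.12, -0.35, 0.23, 0, 0.28, 0, 1])

```text
time: 2.35
position: [0.472, -0.2691, 0.3185]
tool_rot: [-2.985, -0.296, -0.75]
ft_force: [-0.8, -0.2, 0.3]
grip_width: 0.996
grip_force: 0.0
```

Run:
```python
from h import *
c=grab("wrist");cv2.imwrite("pics/w1.png",c["px"][:,:,::-1]);np.save("w1.npy",c,allow_pickle=True)
for col in("red","green","yellow"): print(col,blobs(c,col,(0,0,640,400),amin=300))
print(proj(c,[.5436,-.2537,.189]))
```

```text
red [([132.3, 95.7], [106, 72, 44, 40, 791]), ([411.8, 188.3], [392, 169, 41, 40, 1207])]
green [([321.4, 187.7], [305, 168, 33, 39, 1015])]
yellow [([79.8, 159.8], [68, 131, 25, 57, 598]), ([259.2, 155.0], [233, 142, 37, 43, 318]), ([220.3, 186.6], [199, 167, 44, 41, 1290])]
[323.71416482 187.18809839]
```

View pics/w1.png

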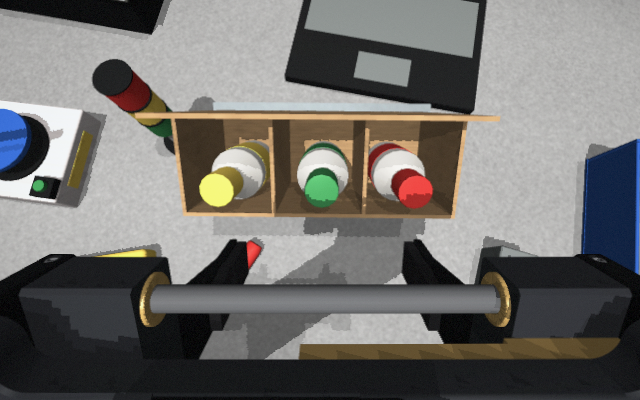

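Wrist view: green cap's top disc is at about (321,190), upright in its compartment. The carton edges are nearly horizontal in the image, so the yaw of 0.2 is right.

Run:
```python
from h import *
c=np.load("w1.npy",allow_pickle=True).item()
for k,uv in dict(green=(321.4,190.5),red=(411.8,190.5),yellow=(220.3,189)).items(): print(k,onz(c,uv,.199))
# front rim: z=.03+.15*.882=.162
L,Rr=onz(c,(182,213),.162),onz(c,(455,216),.162);d=L-Rr;print(L,Rr,np.linalg.norm(d),'yaw',np.arctan2(-d[0],d[1]),'mid',(L+Rr)/2)
m=(L+Rr)/2;yaw=np.arctan2(-d[0],d[1]);a=np.array([np.cos(yaw),np.sin(yaw),0]);z=np.array([0,0,1.])
u=-np.sin(.49)*a+np.cos(.49)*z;r=np.cos(.49)*a+np.sin(.49)*z
f=m-.15*u;print('foot',f,'pred captop',f+.031*r+.175*u, 'outer', 'x dist')
for g in((182,213),(275,213),(362,215),(455,216)):print(g,onz(c,g,.162))
```

```text
green [ 0.53747932 -0.25270226  0.199     ]
red [ 0.55465231 -0.33858477  0.199     ]
yellow [ 0.51970579 -0.15609868  0.199     ]
[ 0.49231714 -0.1083561   0.162     ] [ 0.54662575 -0.39639997  0.162     ] 0.2931189100906591 yaw 0.1863551855501697 mid [ 0.51947144 -0.25237804  0.162     ]
foot [ 0.58884307 -0.23929852  0.02965007] pred captop [ 0.53478825 -0.24949017  0.19864772] outer x dist
(182, 213) [ 0.49231714 -0.1083561   0.162     ]
(275, 213) [ 0.51197393 -0.20654919  0.162     ]
(362, 215) [ 0.52815607 -0.29850034  0.162     ]
(455, 216) [ 0.54662575 -0.39639997  0.162     ]
```

Run:
```python
from h import *
go(([.48,-.15,.34],rot(.0,.2)),([.485,.185,.30],rot(0)),([.485,.185,.20],rot(0)))
```

```text
[0.126, -0.384, -0.014] [-0.066, -0.278, 0.178] mm 121 deg 20
[0.27, -1.475, 0.217] [-0.048, -0.468, 0.185] mm 455 deg 30
[0.112, -1.474, 0.511] [-0.048, -0.468, 0.185] mm 469 deg 30
```

Emit:
jog_arm(moves=[0.06, -0.19, -0.03, 0, -0.14, 0.06, -1, 0.12, -0.38, -0.02, -0.03, -0.28, 0.12, -1, 0.15, -0.55, 0.02, -0.05, -0.4, 0.18, -1, 0.18, -0.7, 0.06, -0.05, -0.47, 0.185, -1, 0.2, -0.85, 0.1, -0.05, -0.47, 0.185, -1, 0.22, -0.98, 0.12, -0.05, -0.47, 0.185, -1, 0.22, -0.98, 0.12, -0.05, -0.47, 0.185, -1, 0.22, -0.98, 0.12, -0.05, -0.47, 0.185, -1])

```text
time: 3.4
position: [0.4877, 0.0334, 0.3183]
tool_rot: [3.139, -0.002, -0.002]
ft_force: [0.5, -0.9, -0.5]
grip_width: 0.176
grip_force: 0.0
```

Run:
```python
from h import *
go(([.485,.185,.24],rot(0)),([.485,.185,.125],rot(0)))
```

```text
[-0.009, -0.506, 0.26] [0.002, 0.001, -0.001] mm 171 deg 0
[-0.009, -0.507, 0.643] [0.002, 0.001, -0.001] mm 246 deg 0
```

Emit:
jog_arm(moves=[0, -0.17, 0.09, 0, 0, 0, -1, 0, -0.34, 0.17, 0, 0, 0, -1, 0, -0.5, 0.22, 0, 0, 0, -1, 0, -0.5, 0.22, 0, 0, 0, -1, 0, -0.5, 0.22, 0, 0, 0, -1, 0, -0.5, 0.22, 0, 0, 0, -1, 0, -0.5, 0.22, 0, 0, 0, -1, 0, -0.5, 0.22, 0, 0, 0, -1])

```text
time: 4.4
position: [0.4879, 0.1835, 0.2522]
tool_rot: [3.14, -0.003, -0.002]
ft_force: [0.1, -0.5, 0.5]
grip_width: -0.001
grip_force: 0.0
```

Run:
```python
from h import *
c=grab("wrist");cv2.imwrite("pics/w2.png",c["px"][:,:,::-1]);np.save("w2.npy",c,allow_pickle=True)
for col in("orange","blue"): print(col,blobs(c,col,(0,0,640,400),amin=200))
for n,P in dict(plate=[.547,.219,.078],hinge=[.506,.297,.154],tip=[.553,.17,.154]).items(): print(n,proj(c,P))
print(ctrl.get_state()["position"])
```

```text
orange [([269.2, 156.5], [201, 126, 138, 62, 1491])]
blue [([279.0, 115.1], [237, 78, 93, 80, 5062]), ([297.2, 159.7], [262, 141, 66, 32, 907])]
plate [289.62385463 128.41649672]
hinge [189.05474605 185.08521283]
tip [341.01353803 127.24050478]
[0.48781629 0.18369964 0.25221312]
```

View pics/w2.png

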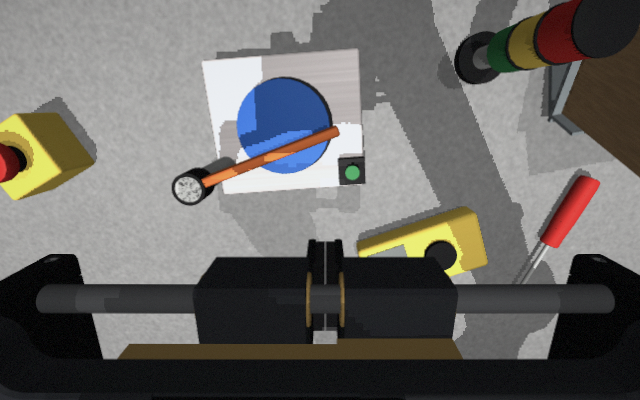

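The arm runs from the post at (190,187) to its tip at (338,131). The plate is at (284,125). The space on the near side of the arm is free, so I descend there and sweep.

Emit:
jog_arm(moves=[0, 0, 0.15, 0, 0, 0, -1, 0, 0, 0.3, 0, 0, 0, -1, 0, 0, 0.4, 0, 0, 0, -1, 0.03, -0.02, 0.4, 0, 0, 0, -1, 0.06, -0.045, 0.4, 0, 0, 0, -1, 0.09, -0.047, 0.4, 0, 0, 0, -1, 0.12, -0.052, 0.4, 0, 0, 0, -1, 0.158, -0.06, 0.4, 0, 0, 0, -1])

```text
time: 5.45
position: [0.5355, 0.202, 0.1323]
tool_rot: [3.14, -0.001, -0.002]
ft_force: [-0.4, 0.3, 0.6]
grip_width: 0.001
grip_force: 0.4
```

Emit:
jog_arm(moves=[0.045, -0.02, 0, 0, 0, 0, -1, 0.09, -0.043, 0, 0, 0, 0, -1, 0.126, -0.075, 0, 0, 0, 0, -1, 0.162, -0.112, 0, 0, 0, 0, -1, 0.185, -0.147, 0, 0, 0, 0, -1, 0.205, -0.182, 0, 0, 0, 0, -1, 0.217, -0.21, 0, 0, 0, 0, -1, 0.224, -0.235, 0, 0, 0, 0, -1])

```text
time: 6.45
position: [0.6022, 0.273, 0.1318]
tool_rot: [3.14, -0.001, -0.002]
ft_force: [-0.3, -0.3, 0.1]
grip_width: 0.007
grip_force: 0.3
```

Emit:
jog_arm(moves=[0, 0.06, 0, 0, 0, 0, -1, 0, 0.06, -0.15, 0, 0, 0, -1, -0.05, 0.1, -0.35, 0, 0, 0, -1, -0.15, 0.2, -0.5, 0, 0, 0, -1, -0.25, 0.3, -0.55, 0, 0, 0, -1, -0.25, 0.3, -0.55, 0, 0, 0, -1, -0.25, 0.3, -0.55, 0, 0, 0, -1, -0.25, 0.3, -0.55, 0, 0, 0, -1])

```text
time: 7.45
position: [0.5274, 0.183, 0.2961]
tool_rot: [3.141, -0.0, -0.005]
ft_force: [-0.1, -0.1, 0.5]
grip_width: 0.011
grip_force: 0.0
```

Run:
```python
from h import *
c=grab("wrist");cv2.imwrite("pics/w3.png",c["px"][:,:,::-1]);np.save("w3.npy",c,allow_pickle=True)
m=cv2.inRange(c["hsv"],(95,110,50),(125,255,255));cn=max(cv2.findContours(m,0,1)[0],key=cv2.contourArea)
h=cv2.convexHull(cn);e=cv2.fitEllipse(h);print(e)
P=np.array([onz(c,q,.078)[:2] for q in h[:,0].astype(float)])
A=np.c_[2*P,np.ones(len(P))];s=np.linalg.lstsq(A,(P**2).sum(1),rcond=None)[0];print('plate',s[:2],'rad',np.sqrt(s[2]+s[0]**2+s[1]**2))
m=cv2.inRange(c["hsv"],(7,120,50),(18,255,255));m[250:]=0
cn=max(cv2.findContours(m,0,1)[0],key=cv2.contourArea);r=cv2.minAreaRect(cn);b=cv2.boxPoints(r);print(b.tolist(),[onz(c,q,.154)[:2].round(3).tolist() for q in b])
```

```text
((288.8403625488281, 156.56167602539062), (78.76747131347656, 80.95756530761719), 129.2410430908203)
plate [0.54838061 0.22555581] rad 0.047718735744149636
[[207.0, 73.0], [221.0, 73.0], [221.0, 203.0], [207.0, 203.0]] [[0.636, 0.287], [0.636, 0.275], [0.516, 0.286], [0.516, 0.3]]
```

View pics/w3.png

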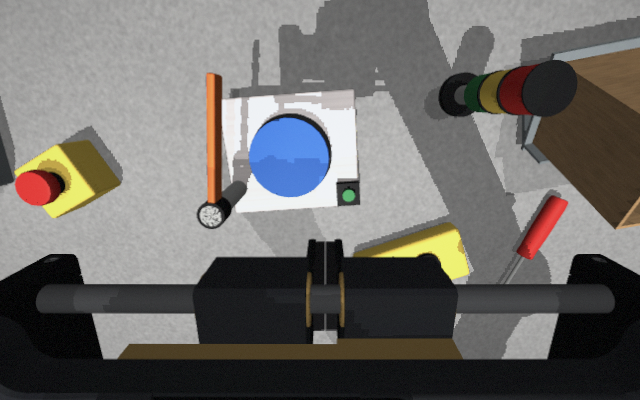

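Stop arm now lies off the plate, roughly along +x, at about 1.4 rad. I'll nudge it a little more for margin.

Emit:
jog_arm(moves=[0.15, -0.1, 0.15, 0, 0, 0, -1, 0.25, -0.17, 0.35, 0, 0, 0, -1, 0.25, -0.17, 0.54, 0, 0, 0, -1, 0.25, -0.21, 0.54, 0, 0, 0, -1, 0.25, -0.25, 0.54, 0, 0, 0, -1, 0.25, -0.29, 0.54, 0, 0, 0, -1, 0.25, -0.32, 0.54, 0, 0, 0, -1, 0.25, -0.34, 0.54, 0, 0, 0, -1])

```text
time: 8.5
position: [0.6027, 0.2851, 0.1362]
tool_rot: [3.14, -0.001, 0.001]
ft_force: [1.2, -0.4, 0.8]
grip_width: 0.006
grip_force: 0.3
```

Emit:
jog_arm(moves=[0, 0.03, 0, 0, 0, 0, -1, 0, 0.08, 0, 0, 0, 0, -1, 0, 0.08, -0.2, 0, 0, 0, -1, -0.05, 0.2, -0.4, 0, 0, 0, -1, -0.15, 0.36, -0.55, 0, 0, 0, -1, -0.25, 0.54, -0.68, 0, 0, 0, -1, -0.34, 0.72, -0.8, 0, 0, 0, -1, -0.34, 0.72, -0.8, 0, 0, 0, -1])

```text
time: 9.5
position: [0.4996, 0.0648, 0.3767]
tool_rot: [3.137, -0.01, 0.0]
ft_force: [0.5, -1.0, 0.3]
grip_width: 0.002
grip_force: 0.0
```

Run:
```python
from h import *
a=np.array([np.cos(.19),np.sin(.19),0]);u=-np.sin(.49)*a+np.array([0,0,np.cos(.49)])
top=np.array([.537,-.2515,.199])
go((top+.16*u,rot(.19,.49)))
c=grab("wrist")
m=cv2.inRange(c["hsv"],(7,120,50),(18,255,255));m[250:]=0;m[:,330:]=0
cn=max(cv2.findContours(m,0,1)[0],key=cv2.contourArea)[:,0].astype(float)
r=cv2.minAreaRect(np.array([onz(c,q,.154)[:2] for q in cn],np.float32));print('arm',cv2.boxPoints(r).tolist())
print(ctrl.get_state()["position"])
```

```text
[-0.115, 1.102, 0.127] [0.05, 0.467, -0.183] mm 335 deg 30
arm [[0.5137512683868408, 0.2999846041202545], [0.5138885974884033, 0.28150585293769836], [0.6357021331787109, 0.2824113667011261], [0.6355648040771484, 0.30089011788368225]]
[0.49965792 0.06156382 0.37891436]
```

Emit:
jog_arm(moves=[-0.02, 0.15, 0, 0, 0.06, -0.03, 0.2, -0.04, 0.3, 0, 0.01, 0.12, -0.06, 0.2, -0.06, 0.45, 0, 0.02, 0.2, -0.1, 0.2, -0.08, 0.6, 0.02, 0.03, 0.28, -0.12, 0.2, -0.1, 0.75, 0.05, 0.04, 0.36, -0.15, 0.2, -0.11, 0.9, 0.08, 0.05, 0.45, -0.18, 0.2, -0.115, 1.0, 0.1, 0.05, 0.467, -0.183, 0.2, -0.115, 1.0, 0.1, 0.05, 0.467, -0.183, 0.2])

```text
time: 10.55
position: [0.4633, -0.2344, 0.3442]
tool_rot: [-2.987, -0.282, -0.743]
ft_force: [0.5, 0.7, 0.4]
grip_width: 0.601
grip_force: 0.0
```

Run:
```python
from h import *
a=np.array([np.cos(.19),np.sin(.19),0]);u=-np.sin(.49)*a+np.array([0,0,np.cos(.49)])
top=np.array([.537,-.2515,.199])
go((top+.05*u,rot(.19,.49)),(top-.036*u,rot(.19,.49)))
s=ctrl.get_state();print(s["grip_width"],s["position"])
c=grab("wrist");b=blobs(c,"green",(200,100,450,300),amin=200);print(b,proj(c,top),proj(c,top-.02*u))
for r in b: print(onz(c,(r[0][0],r[1][1]+r[1][3]-r[1][2]/2),.199))
```

```text
[-0.023, 0.104, 0.368] [-0.004, 0.002, -0.003] mm 115 deg 0
[-0.023, 0.105, 0.655] [-0.004, 0.002, -0.003] mm 199 deg 0
0.6010419236281389 [ 0.46333605 -0.23436258  0.34418972]
[([354.0, 190.5], [339, 173, 32, 36, 872])] [354.45725801 193.91793355] [352.93331284 189.09230288]
[ 0.53788186 -0.25086071  0.199     ]
```

Emit:
jog_arm(moves=[-0.01, 0.05, 0.15, 0, 0, 0, 0.2, -0.022, 0.1, 0.28, 0, 0, 0, 0.2, -0.022, 0.104, 0.37, 0, 0, 0, 0.2, -0.022, 0.104, 0.37, 0, 0, 0, 0.2, -0.022, 0.104, 0.37, 0, 0, 0, 0.2, -0.022, 0.104, 0.37, 0, 0, 0, 0.2, -0.022, 0.104, 0.37, 0, 0, 0, 0.2, -0.022, 0.104, 0.37, 0, 0, 0, 0.2])

```text
time: 11.6
position: [0.5171, -0.2526, 0.2453]
tool_rot: [-2.987, -0.292, -0.746]
ft_force: [0.1, -0.5, -0.7]
grip_width: 0.598
grip_force: 0.0
```

Run:
```python
from h import *
a=np.array([np.cos(.19),np.sin(.19),0]);u=-np.sin(.49)*a+np.array([0,0,np.cos(.49)])
c=grab("wrist");cv2.imwrite("pics/w4.png",c["px"][:,:,::-1]);b=blobs(c,"green",(200,100,450,350),amin=200);print(b)
r=max(b,key=lambda r:r[1][4]);top=onz(c,(r[0][0],r[1][1]+r[1][3]-r[1][2]/2),.199);print(top)
go((top-.036*u,rot(.19,.49)))
```

```text
[([328.3, 164.6], [304, 158, 51, 19, 297]), ([329.7, 224.8], [308, 196, 45, 57, 2000])]
[ 0.53780437 -0.25238568  0.199     ]
[-0.012, 0.014, 0.287] [-0.005, 0.001, 0.004] mm 86 deg 0
```

View pics/w4.png

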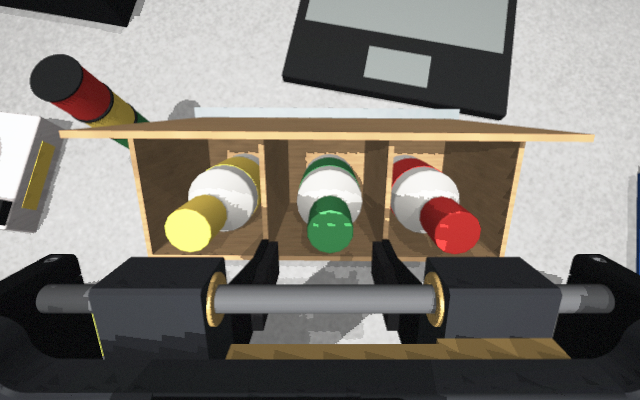

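Fingers straddle the green cap (cap at (330,225)) and stay inside the dividers (265 and 390). Descending.

Emit:
jog_arm(moves=[-0.006, 0.007, 0.05, 0, 0, 0, 0.2, -0.012, 0.012, 0.1, 0, 0, 0, 0.2, -0.012, 0.012, 0.16, 0, 0, 0, 0.2, -0.012, 0.012, 0.22, 0, 0, 0, 0.2, -0.012, 0.012, 0.28, 0, 0, 0, 0.2, -0.012, 0.012, 0.28, 0, 0, 0, 0.2, -0.012, 0.012, 0.28, 0, 0, 0, 0.2, -0.012, 0.012, 0.28, 0, 0, 0, 0.2])

```text
time: 12.65
position: [0.5534, -0.2492, 0.1694]
tool_rot: [-2.987, -0.292, -0.746]
ft_force: [0.0, -0.4, 0.6]
grip_width: 0.6
grip_force: 0.0
```

Emit:
jog_arm(moves=[0, 0, 0, 0, 0, 0, -1, 0, 0, 0, 0, 0, 0, -1, 0, 0, 0, 0, 0, 0, -1, 0, 0, 0, 0, 0, 0, -1, 0, 0, 0, 0, 0, 0, -1, 0, 0, 0, 0, 0, 0, -1, 0, 0, 0, 0, 0, 0, -1, 0, 0, 0, 0, 0, 0, -1], newtons=35)

```text
time: 13.65
position: [0.5534, -0.249, 0.1691]
tool_rot: [-2.987, -0.292, -0.745]
ft_force: [-0.9, -0.4, 3.4]
grip_width: 0.381
grip_force: 35.0
```

Cap gripped at 33 mm. I'll draw it out along the lean, edged slightly off the front wall.

Emit:
jog_arm(moves=[0.01, 0, -0.03, 0, 0, 0, -1, 0.015, 0, -0.1, 0, 0, 0, -1, 0.015, 0, -0.2, 0, 0, 0, -1, 0.015, 0, -0.3, 0, 0, 0, -1, 0.015, 0, -0.4, 0, 0, 0, -1, 0.015, 0, -0.5, 0, 0, 0, -1, 0.015, 0, -0.6, 0, 0, 0, -1, 0.015, 0, -0.68, 0, 0, 0, -1])

```text
time: 14.65
position: [0.462, -0.2665, 0.3511]
tool_rot: [-2.986, -0.293, -0.742]
ft_force: [0.5, -0.9, -3.4]
grip_width: 0.383
grip_force: 35.0
```

Run:
```python
from h import *
s=ctrl.get_state();print(s["position"],s["ft_force"],s["grip_width"],s["joint_positions"])
c=grab("side");cv2.imwrite("pics/s5.png",c["px"][100:340,200:520,::-1])
go((s["position"]+[0,.0,.10],rot(.19,.3)),([.45,-.15,.43],rot(.1,.1)),([.49,.0,.43],rot(0)),([.52,.12,.40],rot(0)))
```

```text
[ 0.46204176 -0.26653044  0.35114079] [ 0.4870983  -0.87614571 -3.38440422] 0.3830711479259643 [ 0.92937568 -0.19487802 -0.1633646   1.82502069 -0.45243072  1.24828863
 -0.52192876]
[0.153, -0.005, -0.284] [-0.002, -0.181, 0.004] mm 97 deg 11
[0.152, -0.394, -0.205] [-0.026, -0.372, 0.087] mm 141 deg 23
[0.352, -0.858, -0.098] [-0.046, -0.466, 0.182] mm 280 deg 30
[0.46, -1.232, 0.073] [-0.046, -0.466, 0.182] mm 395 deg 30
```

View pics/s5.png

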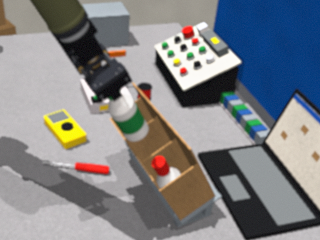

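Emit:
jog_arm(moves=[0.08, -0.02, -0.14, 0, -0.06, 0, -1, 0.15, -0.08, -0.26, 0, -0.15, 0.02, -1, 0.15, -0.22, -0.23, -0.01, -0.25, 0.05, -1, 0.16, -0.38, -0.2, -0.03, -0.37, 0.09, -1, 0.24, -0.54, -0.16, -0.04, -0.44, 0.14, -1, 0.3, -0.7, -0.13, -0.046, -0.466, 0.18, -1, 0.35, -0.86, -0.1, -0.046, -0.466, 0.182, -1, 0.38, -0.98, -0.05, -0.046, -0.466, 0.182, -1])

```text
time: 15.7
position: [0.4978, 0.0428, 0.4181]
tool_rot: [-3.138, -0.007, 0.002]
ft_force: [0.4, 0.6, -4.3]
grip_width: 0.382
grip_force: 35.0
```

Run:
```python
from h import *
s=ctrl.get_state();print(s["position"],s["ft_force"],s["grip_width"])
go(([.5484,.2255,.36],rot(0)),([.5484,.2255,.24],rot(0)))
A,B=grab("scene"),grab("side")
a=blobs(A,"green",(240,100,420,300),amin=15);b=blobs(B,"green",(200,60,420,330),amin=15);print(a,b)
x0=np.array([.493,.04]);cv2.imwrite("pics/s6.png",np.hstack([A["px"][80:260,240:420,::-1],B["px"][80:260,240:420,::-1]]).repeat(2,0).repeat(2,1))
```

```text
[0.49784161 0.04283274 0.4181194 ] [ 0.40872441  0.62011494 -4.25729297] 0.38184767874895664
[0.172, -0.607, 0.196] [-0.003, 0.001, 0.004] mm 198 deg 0
[0.172, -0.606, 0.596] [-0.003, 0.001, 0.004] mm 260 deg 0
[([317.6, 120.2], [316, 115, 5, 12, 37]), ([313.3, 149.9], [306, 144, 17, 12, 143]), ([341.8, 219.0], [337, 216, 10, 7, 50])] [([297.7, 103.5], [296, 96, 4, 15, 52]), ([299.2, 141.2], [289, 133, 21, 16, 267]), ([401.9, 148.6], [400, 147, 5, 4, 17]), ([370.1, 152.5], [368, 151, 5, 4, 15]), ([389.8, 154.6], [388, 153, 5, 4, 16])]
```

View pics/s6.png

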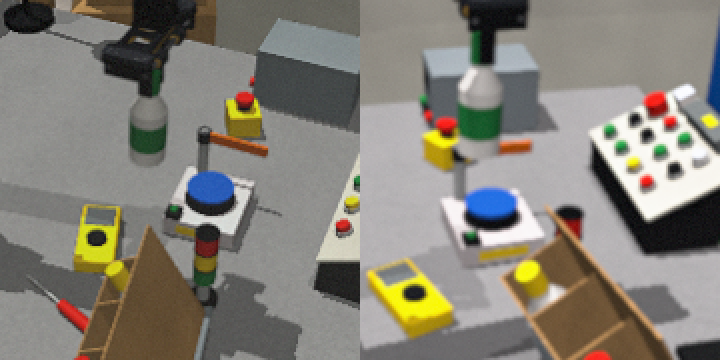

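Bottle hangs upright; stop arm clear of the plate. I'll go over the plate centre, then lower slowly.

Emit:
jog_arm(moves=[0.04, -0.12, 0.05, 0, 0, 0, -1, 0.08, -0.27, 0.1, 0, 0, 0, -1, 0.12, -0.42, 0.17, 0, 0, 0, -1, 0.16, -0.55, 0.27, 0, 0, 0, -1, 0.172, -0.606, 0.37, 0, 0, 0, -1, 0.172, -0.606, 0.46, 0, 0, 0, -1, 0.172, -0.606, 0.52, 0, 0, 0, -1, 0.172, -0.606, 0.53, 0, 0, 0, -1])

```text
time: 16.8
position: [0.5486, 0.2204, 0.2584]
tool_rot: [-3.141, -0.0, 0.005]
ft_force: [0.1, -0.5, -1.6]
grip_width: 0.38
grip_force: 35.0
```

Run:
```python
from h import *
s=ctrl.get_state();p=s["position"];print(p,s["ft_force"],s["tool_rot"])
A,B=grab("scene"),grab("side")
# bottle silhouette axis via green band and cap, and plate
for c,n in((A,"scene"),(B,"side")):
    print(n,blobs(c,"green",(260,60,400,200),amin=15),'axis cap/band/base pred',[proj(c,[p[0],p[1],p[2]-.141+h]).round(1) for h in(.155,.06,0)],'plate',proj(c,[.5484,.2255,.078]).round(1),blobs(c,"blue",(270,150,380,210),amin=60))
cv2.imwrite("pics/s7.png",cv2.resize(np.hstack([A["px"][90:210,290:410,::-1],B["px"][90:210,250:370,::-1]]),None,fx=3.3,fy=3.3,interpolation=2))
```

```text
[0.54860819 0.22038156 0.2584147 ] [ 0.0925889  -0.48324019 -1.59884434] [-3.14056036e+00 -3.85672332e-04  5.41806394e-03]
scene [([344.1, 159.3], [337, 154, 16, 11, 108])] axis cap/band/base pred [array([347.9, 134.5]), array([346.4, 154.6]), array([345.6, 166.4])] plate [345.4 173. ] [([345.2, 175.2], [334, 167, 23, 16, 251])]
side [([303.3, 130.7], [302, 126, 4, 10, 35]), ([370.1, 152.5], [368, 151, 5, 4, 15]), ([389.9, 154.6], [388, 153, 5, 4, 17]), ([304.3, 160.6], [297, 155, 16, 12, 163])] axis cap/band/base pred [array([306. , 130.9]), array([305.8, 156.4]), array([305.6, 171.6])] plate [305.2 180.5] [([304.8, 182.2], [293, 175, 25, 16, 315])]
```

View pics/s7.png

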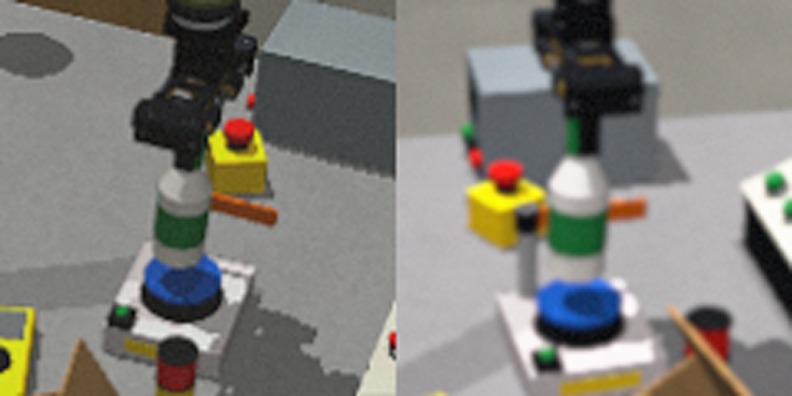

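Run:
```python
from h import *
A,B=grab("scene"),grab("side")
p=ctrl.get_state()["position"];print(p)
print(tri(A,(344.1,159.3),B,(304.3,160.6)), tri(A,(345.2,175.2),B,(304.8,182.2)))
# white/green silhouette mid-columns per row within bottle body
for c,x0,x1,r0,r1,n in((A,325,365,140,172,'scene'),(B,283,325,140,176,'side')):
    h=c["hsv"]
    for r in range(r0,r1,5):
        row=h[r,x0:x1];m=((row[:,1]<60)&(row[:,2]>165))|((row[:,0]>45)&(row[:,0]<85)&(row[:,1]>90))
        x=np.nonzero(m)[0]
        if len(x): print(n,r,x.min()+x0,x.max()+x0,(x.min()+x.max())/2+x0)
```

```text
[0.54971026 0.22157043 0.26118641]
(array([0.54312415, 0.20966105, 0.16434356]), np.float64(0.0065024229811727055)) (array([0.54794915, 0.22470156, 0.06927266]), np.float64(0.003941820125214506))
scene 145 339 344 341.5
scene 155 338 352 345.0
scene 160 338 351 344.5
scene 165 333 335 334.0
scene 170 330 364 347.0
side 140 299 309 304.0
side 145 297 310 303.5
side 150 297 308 302.5
side 155 297 312 304.5
side 160 296 324 310.0
side 165 293 324 308.5
side 170 283 324 303.5
side 175 283 324 303.5
```

Emit:
jog_arm(moves=[0.005, -0.02, 0, 0, 0, 0, -1, 0.005, -0.02, 0.03, 0, 0, 0, -1, 0.005, -0.02, 0.06, 0, 0, 0, -1, 0.005, -0.02, 0.08, 0, 0, 0, -1, 0.005, -0.02, 0.1, 0, 0, 0, -1, 0.005, -0.02, 0.11, 0, 0, 0, -1, 0.005, -0.02, 0.12, 0, 0, 0, -1, 0.005, -0.02, 0.12, 0, 0, 0, -1])

```text
time: 18.0
position: [0.5505, 0.2276, 0.2238]
tool_rot: [-3.14, -0.002, 0.002]
ft_force: [0.5, 0.0, -3.2]
grip_width: 0.382
grip_force: 35.0
```

Emit:
jog_arm(moves=[0, 0, 0.004, 0, 0, 0, -1, 0, 0, 0.008, 0, 0, 0, -1, 0, 0, 0.012, 0, 0, 0, -1, 0, 0, 0.016, 0, 0, 0, -1, 0, 0, 0.02, 0, 0, 0, -1, 0, 0, 0.024, 0, 0, 0, -1, 0, 0, 0.028, 0, 0, 0, -1, 0, 0, 0.028, 0, 0, 0, -1])

```text
time: 19.0
position: [0.5507, 0.2278, 0.2159]
tool_rot: [-3.139, -0.002, 0.0]
ft_force: [-1.2, 0.0, 4.2]
grip_width: 0.38
grip_force: 35.0
```

Emit:
jog_arm(moves=[0, 0, 0.006, 0, 0, 0, -1, 0, 0, 0.012, 0, 0, 0, -1, 0, 0, 0.018, 0, 0, 0, -1, 0, 0, 0.025, 0, 0, 0, -1, 0, 0, 0.032, 0, 0, 0, -1, 0, 0, 0.04, 0, 0, 0, -1, 0, 0, 0.047, 0, 0, 0, -1, 0, 0, 0.047, 0, 0, 0, -1], newtons=45)

```text
time: 20.0
position: [0.551, 0.2279, 0.2028]
tool_rot: [-3.139, -0.002, -0.001]
ft_force: [-2.4, -0.5, 10.4]
grip_width: 0.379
grip_force: 45.0
```

Emit:
jog_arm(moves=[0, 0, 0.004, 0, 0, 0, -1, 0, 0, 0.008, 0, 0, 0, -1, 0, 0, 0.012, 0, 0, 0, -1, 0, 0, 0.016, 0, 0, 0, -1, 0, 0, 0.018, 0, 0, 0, -1, 0, 0, 0.02, 0, 0, 0, -1, 0, 0, 0.022, 0, 0, 0, -1, 0, 0, 0.022, 0, 0, 0, -1])

```text
time: 21.0
position: [0.5527, 0.2285, 0.201]
tool_rot: [-3.139, -0.002, -0.01]
ft_force: [-5.8, -3.8, 30.2]
grip_width: 0.378
grip_force: 45.1
```

On the stop (30 N at z 0.201). Hold there.

Emit:
jog_arm(moves=[0, 0, -0.004, 0, 0, 0, -1, 0, 0, -0.004, 0, 0, 0, -1, 0, 0, -0.004, 0, 0, 0, -1, 0, 0, -0.004, 0, 0, 0, -1, 0, 0, -0.004, 0, 0, 0, -1, 0, 0, -0.004, 0, 0, 0, -1, 0, 0, -0.004, 0, 0, 0, -1, 0, 0, -0.004, 0, 0, 0, -1])

```text
time: 22.0
position: [0.5523, 0.2284, 0.201]
tool_rot: [-3.139, -0.002, -0.008]
ft_force: [-4.7, -3.2, 24.5]
grip_width: 0.382
grip_force: 45.1
```

Run:
```python
from h import *
s=ctrl.get_state();print(s["position"],s["ft_force"],s["torque"])
for n in("scene","side"):
    c=grab(n);print(n,blobs(c,"blue",(270,150,380,210),amin=60))
```

```text
[0.55225363 0.22836533 0.20103802] [-4.66902049 -3.16224134 24.46334958] [-1.14554064  1.29766828 -0.0072664 ]
scene [([345.0, 179.7], [333, 171, 24, 15, 151])]
side [([305.4, 188.9], [293, 182, 25, 12, 161])]
```

Emit:
jog_arm(moves=[0, 0, -0.008, 0, 0, 0, -1, 0, 0, -0.017, 0, 0, 0, -1, 0, 0, -0.026, 0, 0, 0, -1, 0, 0, -0.035, 0, 0, 0, -1, 0, 0, -0.045, 0, 0, 0, -1, 0, 0, -0.055, 0, 0, 0, -1, 0, 0, -0.064, 0, 0, 0, -1, 0, 0, -0.064, 0, 0, 0, -1])

```text
time: 23.1
position: [0.5507, 0.2278, 0.2155]
tool_rot: [-3.139, -0.002, 0.0]
ft_force: [-1.0, -0.6, 5.0]
grip_width: 0.382
grip_force: 45.0
```

Emit:
jog_arm(moves=[0, 0, -0.003, 0, 0, 0, -1, 0, 0, -0.006, 0, 0, 0, -1, 0, 0, -0.009, 0, 0, 0, -1, 0, 0, -0.009, 0, 0, 0, -1, 0, 0, -0.009, 0, 0, 0, -1, 0, 0, -0.009, 0, 0, 0, -1, 0, 0, -0.009, 0, 0, 0, -1, 0, 0, -0.009, 0, 0, 0, -1])

```text
time: 24.1
position: [0.5505, 0.2277, 0.218]
tool_rot: [-3.139, -0.002, 0.001]
ft_force: [-1.9, 0.5, 3.6]
grip_width: 0.38
grip_force: 45.0
```

Emit:
jog_arm(moves=[0, 0, -0.003, 0, 0, 0, -1, 0, 0, -0.005, 0, 0, 0, -1, 0, 0, -0.005, 0, 0, 0, -1, 0, 0, -0.005, 0, 0, 0, -1, 0, 0, -0.005, 0, 0, 0, -1, 0, 0, -0.005, 0, 0, 0, -1, 0, 0, -0.005, 0, 0, 0, -1, 0, 0, -0.005, 0, 0, 0, -1])

```text
time: 25.1
position: [0.5505, 0.2276, 0.2193]
tool_rot: [-3.14, -0.002, 0.002]
ft_force: [1.1, -0.4, 0.2]
grip_width: 0.382
grip_force: 45.0
```

Load on the tool is about zero, so the bottle's weight is on the raised plate. Releasing gently.

Emit:
jog_arm(moves=[0, 0, 0, 0, 0, 0, -0.22, 0, 0, 0, 0, 0, 0, -0.18, 0, 0, 0, 0, 0, 0, -0.1, 0, 0, 0, 0, 0, 0, 0, 0, 0, 0, 0, 0, 0, 0.2, 0, 0, 0, 0, 0, 0, 0.4, 0, 0, 0, 0, 0, 0, 0.6, 0, 0, 0, 0, 0, 0, 0.6], newtons=10)

```text
time: 26.1
position: [0.5505, 0.2277, 0.2194]
tool_rot: [-3.139, -0.002, 0.001]
ft_force: [0.7, -0.5, -0.5]
grip_width: 0.78
grip_force: 0.0
```

Emit:
jog_arm(moves=[0, 0, -0.04, 0, 0, 0, 0.6, 0, 0, -0.1, 0, 0, 0, 0.6, 0, 0, -0.18, 0, 0, 0, 0.6, 0, 0, -0.28, 0, 0, 0, 0.6, 0, 0, -0.38, 0, 0, 0, 0.6, -0.1, 0.1, -0.5, 0, 0, 0, 0.6, -0.2, 0.3, -0.6, 0, 0, 0, 0.6, -0.2, 0.3, -0.6, 0, 0, 0, 0.6])

```text
time: 27.1
position: [0.4911, 0.1344, 0.4031]
tool_rot: [3.141, -0.006, 0.008]
ft_force: [0.4, 0.2, -1.2]
grip_width: 0.803
grip_force: 0.0
```

Run:
```python
from h import *
A,B=grab("scene"),grab("side")
for c,n in((A,"scene"),(B,"side")):print(n,blobs(c,"green",(280,100,370,200),amin=15),blobs(c,"blue",(270,150,380,210),amin=60),blobs(c,"red",(230,130,420,330),amin=60))
cv2.imwrite("pics/end.png",np.hstack([A["px"][90:310,240:420,::-1],B["px"][90:310,240:420,::-1]]).repeat(2,0).repeat(2,1))
```

```text
scene [([346.4, 141.3], [343, 136, 8, 12, 86]), ([344.7, 166.3], [338, 161, 14, 11, 93])] [([345.6, 176.5], [334, 168, 23, 15, 146])] [([342.7, 203.3], [338, 198, 11, 11, 75]), ([276.2, 236.9], [268, 230, 17, 16, 118]), ([282.1, 265.4], [275, 257, 15, 18, 170])]
side [([304.1, 140.0], [300, 134, 10, 13, 113]), ([304.0, 170.2], [297, 165, 15, 11, 148])] [([305.8, 184.7], [293, 177, 25, 14, 166])] [([387.6, 133.0], [382, 130, 12, 8, 74]), ([360.0, 265.0], [351, 255, 19, 21, 272]), ([291.7, 267.7], [275, 262, 34, 12, 278])]
```

View pics/end.png

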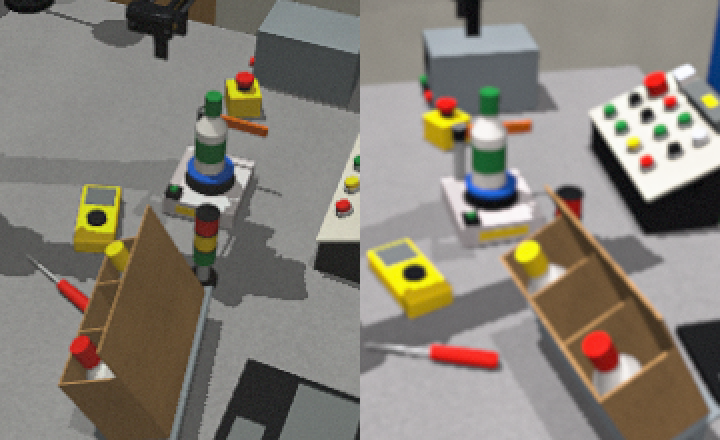

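The green bottle stands upright by itself on the plate. The plate's lower blue edge is back at its starting row (183 and 191), so it is fully up. The stop arm is aside, and the other bottles and objects have not moved.

```bash
python3 -c "
from bench import ctrl
print(ctrl.close_job())"
```

```text
the job is handed in; nothing more can be done
None
```

The job is handed in at about 27 s: the stop arm is aside, the plate was pressed onto its stop for over a second and came fully back up, the green-capped bottle stands alone on it, and the final pictures show nothing else moved.

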